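# Roll the cut pipe into the V-block and slide it to the stop

## Task

The short cut length of round cream pipe lying on the green bench mat has to be set up for marking out. Without gripping it or picking it up, roll it over the mat with your fingers, up the sloping side of the low aluminium V-block and into its groove, and push it along the groove until its end butts against the steel end stop. Leave it lying there, and leave the other things on the bench where they are.

Things in the scene. Friction and masses are not known exactly. Their poses are not given: they have to be found in the camera images.
- pipe: The work: straight round pipe stub, cream plastic coat, cut steel ends, 28 mm diameter, 150 mm long, 0.11 to 0.21 kg, smooth (friction about 0.35), free to roll. Starts on the mat on either side of the V-block, within 12 degrees of parallel to the groove. Origin: middle of its axis (14 mm above the mat; 22 mm once in the groove). Its x is the pipe's axis; y and z turn as it rolls.
- vblock: Aluminium V-block screwed to the bench, 150 mm long (its x), 112 wide (y), 15 high. A 90 degree groove runs along x in the middle of its top: 26 mm wide, bottom 2 mm above the mat. On both sides a crest 15 mm high at y = 13 to 15 mm, from which a sloping run-in (20 degrees) goes down to the mat at y = 56 mm. Origin: centre of the underside, on the mat, z up.
- groove_at_stop (a point): Bottom of the groove at the stop face, x = -65 mm in the V-block's frame, 2 mm above the mat. The end stop is a steel plate on the V-block's end nearest the robot (-x), 10 mm thick, 50 wide, 40 high, across the groove. The pipe starts so that, rolled straight across, it enters the groove 20 to 40 mm short of the stop.
- groove_open_end (a point): Bottom of the groove at its open end, x = +75 mm in the V-block's frame, away from the robot. A pipe lying against the stop sticks out 10 mm past this end.
- profile: Bystander: square aluminium extrusion offcut, 30 x 30 x 150 mm (long along its x), lying on the mat on the side of the V-block opposite to the pipe. Origin: centre of the underside.
- joint_clamp: Bystander: black T-shaped pipe joint, about 50 x 75 x 36 mm high, on the robot's side of the V-block. Origin: under the crossing of the T.
- terminal_plug: Bystander: green screw-terminal plug, 50 x 16 x 18 mm high, on the robot's side of the V-block. Origin: centre of the underside.
- tape_roll: Bystander: black roll of insulating tape lying flat, 68 mm in diameter, 18 mm high, beyond the V-block. Origin: centre of the underside.
- breaker: Bystander: white three-pole circuit breaker lying on its back, 85 x 54 x 71 mm high, to the left. Origin: centre of the underside.
- screwdriver: Bystander: screwdriver lying along its x, 200 mm long, about 30 mm high, to the right. Origin: on the mat.
Not all that is in view belongs to the job. What is shaped like the pipe but turquoise or yellow is not meant.

How it is judged:
By the outcome, as a careful person would: the job done as asked, in the order asked, and still so for the second after the job is handed in, with the robot touching nothing.
It also fails if it takes over 61 s, if anything falls off the work surface, if the arm or the gripper's body presses on something with over 40 N, if the wrist force passes 120 N, or if a joint passes its speed limit or range.

## Robot

A 7-joint arm with a two-finger parallel gripper is mounted at the origin on the work surface. World frame = base frame: x ahead of the robot, y to its left, z up, the work surface at z = 0. Lengths are in m, angles in rad, forces in N, time in s.
With the tool pointing down it reaches from about 0.425 to 0.825 m from the base axis. Payload 3.6 kg.
Tool frame: the origin (TCP) lies at the very end of the fingers, on their centre line; the grasp point (between the pads) lies 19 mm behind it; x points along the fingers, y is the direction in which the jaws open and shut, and the axes are right-handed (so a half turn about x gives the same grasp; the last joint's range is limited). The gripper opens to 93 mm and grips with 3 to 60 N. Pads are 15 mm wide; open, the fingers measure 128 mm over their backs; the gripper's body (75 mm by 188 mm) begins 65 mm behind the grasp point.
Start: joints at [-1.208, 0.615, -0.013, 1.423, 0.008, 1.103, -0.04], TCP at [0.247, 0.601, 0.187] pointing down, gripper open.
Joint ranges: [-3.12, 3.12], [-0.3, 2.06], [-1.34, 1.32], [0.26, 2.42], [-1.36, 4.5], [0.01, 1.98], [-2.84, 2.84]. Speed limits (rad/s): [2.79, 2.79, 3.14, 3.14, 3.14, 3.14, 3.14].

## Interface

Orientations are given as [roll, pitch, yaw] about the fixed x, y, z axes, in that order (R = Rz(yaw) Ry(pitch) Rx(roll)).
In Python, from rig import env gives the robot as it stands.
- The arm moves only by the tool jog_arm, never from a script. Its arguments are lists of equal length, an entry for each row: "linear": the shift along the tool's x, y, z in mm, a list of three; "turn": the turn about the tool's x in rad; "gripper": the opening in per cent of the stroke, from 0 (shut) to 100 (fully open). In form: {"linear": [[tx, ty, tz], ...], "turn": [turn, ...], "gripper": [gripper, ...]}. A call has 1 to 20 rows; each row is the pose to reach, as a shift and turn from the pose commanded when the call began, along the tool's axes at that moment; what a row does not reach only later rows make up. A row lasts 1/10 s, in which the tool goes at most 50 mm and 8.59 degrees, less where a joint would pass 70% of its speed; a pose out of reach is approached as far as the arm can. A call with a gripper value outside its range is refused whole. The fingers move at their own pace and stop on an object; "squeeze" is the grip in N (left out, the last holds). Time passes only in rows, so rows that repeat a pose let the fingers close. It gives the time, the measured TCP pose, the force and the opening at its end, in the units of the state.
- env.state(): the state, without advancing time (a new reading comes with each control period).
- env.capture(name): name is "side" or "top"; returns the picture (420x560x3 uint8, blue, green, red); there is no depth.
- env.camera_model(name): a dict with "fovy" (degrees; the focal length in pixels is half the picture's height over the tangent of half this angle, whatever the lens; pixels are square), "cx", "cy" (the principal point, pixels), "rvec" (rotation vector, rad) and "tvec" (3), from world to camera coordinates, as OpenCV has them. Camera axes: x right, y down, z forward; pixel columns grow to the right and rows downward; lengths in m; the calibration is good to about 2 mm. A picture is of the moment at which its call begins. camera_model takes no time and is no camera call.
- env.hand_in(): hands the job in, once; it reports no verdict.
Trained networks look in the newest picture that a camera, given by its name, has taken for a name from the list of things; names that differ only in an ending like _2 or _b are one class to them, and where a whole thing is asked for, a point or a joint stands for the part that bears it (a point fixed in the world has none). Each returns a list of dicts, best first, with "score" (0 to 1); they miss things now and then, are a little off and sometimes report something else, mostly with a low value. They report only what shows in the picture. A call takes as long as a camera call. They do not tell look-alikes from the thing itself.
- env.look_for(thing, camera): "extent" ([left, top, width, height] in pixels, round what is visible of it).
- env.regions_of(thing, camera): "pixels" (420x560 bool, what is visible of it) and "extent" ([left, top, width, height] in pixels, round what is visible of it).
- env.spot_point(thing, camera): "uv" ([column, row] in pixels: a listed point, or the origin of a listed thing).
The state is a dict: "t": time; "q": joint angles; "qvel": joint speeds; "tau": joint torques, N m; "position": TCP position; "tcp_rot": TCP orientation; "contact_force": force on the tool from outside, world axes, zero at the start; "ft_torque": the same for the moment, N m; "finger_gap": finger opening in m.
Only numpy, scipy, OpenCV 4.12 (cv2) and the standard library are available. Lean on these libraries where they do the work, as an engineer would, in place of code of your own. Each camera call takes 0.05 s, during which the arm holds its last target.

## Working session

There is one attempt and no reset: what is moved stays moved. The work goes in short steps, Python scripts to look and compute and a tool call to move; the robot and the scene stay as the last step left them, time stands still between calls to the robot, and variables do not carry over. Pictures are saved under pics/ and viewed, and the job is handed in when it is done.

Besides the shell and the picture viewer there is one more tool, called after "Emit:" as name([rows], argument=value, ...), one row to a line, values as JSON. jog_arm: Moves the arm, as the interface text tells. Its arguments: {"type":"object","properties":{"linear":{"type":"array","items":{"type":"array","items":{"type":"number"}}},"turn":{"type":"array","items":{"type":"number"}},"gripper":{"type":"array","items":{"type":"number"}},"squeeze":{"type":"number"}},"required":["linear","turn","gripper"]}

```bash
ls; mkdir -p pics
cat > h.py <<'E'
import numpy as np, cv2
from rig import env
def cam(n):
    m=env.camera_model(n); f=210/np.tan(np.radians(m['fovy'])/2)
    K=np.array([[f,0,m['cx']],[0,f,m['cy']],[0,0,1]]); R=cv2.Rodrigues(np.array(m['rvec'],float))[0]
    return K,R,np.array(m['tvec'],float).ravel(),m
def ray(n,uv,z):
    K,R,t,_=cam(n); d=R.T@np.linalg.inv(K)@np.array([uv[0],uv[1],1.]); c=-R.T@t
    return c+d*(z-c[2])/d[2]
def proj(n,P):
    K,R,t,_=cam(n); p=(K@(R@np.atleast_2d(P).T+t[:,None])).T; return p[:,:2]/p[:,2:]
def snap(n,name):
    im=env.capture(n); cv2.imwrite('pics/'+name+'.png',im); return im
E
python3 - <<'E'
from h import *
snap('top','t0'); snap('side','s0')
for n in('top','side'): print(env.camera_model(n), -cam(n)[1].T@cam(n)[2])
print(env.state())
for n in('top','side'):
  for th in('pipe','vblock'): print(n,th,[(round(d['score'],2),d['extent']) for d in env.look_for(th,n)])
  for p in('pipe','vblock','groove_at_stop','groove_open_end','profile'): print(n,p,[(round(d['score'],2),d['uv']) for d in env.spot_point(p,n)])
E
```

```text
pics
{'fovy': 52.75818334838729, 'cx': 282.74700637265704, 'cy': 212.61602808152273, 'rvec': array([ 2.12320595, -2.09482881,  0.22517986]), 'tvec': array([-0.0169241 ,  0.59387226,  0.96162719])} [ 0.37751885 -0.01050166  1.06539513]
{'fovy': 57.32705877680307, 'cx': 286.2224443391679, 'cy': 205.02649354711372, 'rvec': array([ 2.22637791, -0.90641692,  0.38160977]), 'tvec': array([-0.42131272,  0.32052573,  0.89615698])} [ 0.01660233 -0.57099187  0.87007536]
{'t': 0.1, 'q': array([-1.20751441,  0.61581328, -0.01260932,  1.424706  ,  0.00811205,
        1.10341604, -0.04037044]), 'qvel': array([-0.00030621, -0.00232466, -0.00047732, -0.00214225,  0.00019531,
        0.00050168,  0.00028798]), 'tau': array([ 9.75951807e-04, -4.60043693e+01,  2.09903643e-01, -1.66246247e+01,
       -6.12390926e-02,  1.69055129e-02,  1.18234329e-04]), 'position': array([0.24669372, 0.60052798, 0.18611393]), 'tcp_rot': array([-1.55209169,  1.56850407, -1.94177925]), 'contact_force': array([-0.2479981 ,  0.12809356,  0.27845768]), 'ft_torque': array([-5.73786138e-03,  2.64091871e-03,  7.36539112e-05]), 'f
[... 155 characters left out ...]
lock [(0.58, [249.9, 214.5, 52.5, 59.6])]
top pipe [(0.71, [389.5, 202.4]), (0.63, [325.4, 214.4]), (0.56, [364.9, 299.8])]
top vblock [(0.49, [268.4, 214.9]), (0.31, [249.4, 302.3])]
top groove_at_stop [(0.81, [278.1, 265.6])]
top groove_open_end [(0.8, [267.6, 215.3]), (0.32, [211.4, 234.8])]
top profile [(0.97, [212.3, 235.3])]
side pipe [(0.95, [294.8, 207.1, 38.1, 43.3])]
side vblock [(0.97, [243.4, 198.4, 57.7, 48.9])]
side pipe [(0.88, [363.8, 253.7]), (0.73, [291.8, 293.7]), (0.69, [259.8, 258.7]), (0.63, [316.6, 224.8])]
side vblock [(0.68, [269.9, 222.2])]
side groove_at_stop [(0.95, [257.5, 232.3])]
side groove_open_end [(0.74, [283.5, 205.6])]
side profile [(0.6, [238.9, 195.8])]
```

View pics/t0.png

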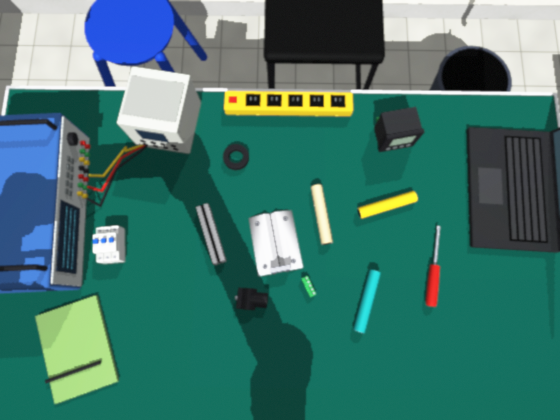

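View pics/s0.png

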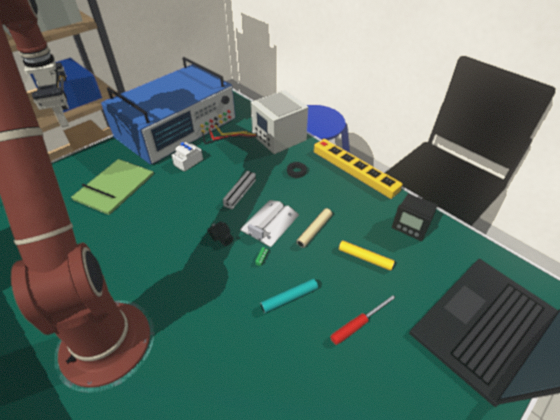

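The top view shows the cream pipe from about (316,186) to (326,242), to the right of the V-block at about (276,242). The plug is at (308,287), the T-joint at (252,299) and the profile at (211,235). In the side view the cream pipe is at about (315,227). Next I measure.

```bash
cat >> h.py <<'E'
def cream(im,box):
    x,y,w,h=box; hsv=cv2.cvtColor(im,cv2.COLOR_BGR2HSV)
    m=((hsv[...,0]>12)&(hsv[...,0]<32)&(hsv[...,1]>40)&(hsv[...,1]<160)&(hsv[...,2]>90)).astype(np.uint8)
    k=np.zeros_like(m); k[y:y+h,x:x+w]=m[y:y+h,x:x+w]
    n,l,s,c=cv2.connectedComponentsWithStats(k); 
    return l==1+np.argmax(s[1:,4])
def axis(mask):
    r,c=np.nonzero(mask); P=np.c_[c,r].astype(float); mu=P.mean(0); d=np.linalg.svd(P-mu,full_matrices=False)[2][0]
    s=(P-mu)@d; return mu,d,mu+d*s.min(),mu+d*s.max()
E
python3 - <<'E'
from h import *
for n,f,b in(('top','t0',(300,175,40,80)),('side','s0',(290,200,50,50))):
    im=cv2.imread(f'pics/{f}.png'); m=cream(im,b); mu,d,a,e=axis(m); print(n,m.sum(),mu,a,e)
    A,E=ray(n,a,.017),ray(n,e,.017); M=ray(n,mu,.017); print(M,A,E,np.linalg.norm(A-E),np.degrees(np.arctan2(*(A-E)[1::-1]))) 
t=cv2.imread('pics/t0.png')[170:320,190:350]; s=cv2.imread('pics/s0.png')[160:280,200:345]
cv2.imwrite('pics/t0z.png',cv2.resize(t,None,fx=5,fy=4.0*1.25/1.25*1,interpolation=cv2.INTER_CUBIC)[:600])
cv2.imwrite('pics/t0z.png',cv2.resize(t,None,fx=4,fy=4,interpolation=cv2.INTER_CUBIC)); cv2.imwrite('pics/s0z.png',cv2.resize(s,None,fx=5,fy=5,interpolation=cv2.INTER_CUBIC))
for n,u,z in(('top',(278.1,265.6),.002),('top',(267.6,215.3),.002),('side',(257.5,232.3),.002),('side',(283.5,205.6),.002),('top',(212.3,235.3),0),('side',(238.9,195.8),0)): print(n,u,ray(n,u,z))
E
```

```text
top 407 [320.94840295 214.58722359] [315.19648189 184.57898264] [326.41596616 243.11194647]
[ 0.60029535 -0.10560169  0.017     ] [ 0.67893492 -0.09127062  0.017     ] [ 0.52774006 -0.11882397  0.017     ] 0.1536849764224143 10.328092463058596
side 413 [314.7433414  226.58353511] [329.30247062 210.15420652] [300.66244269 242.47320189]
[ 0.60357251 -0.10675869  0.017     ] [ 0.68488282 -0.0927293   0.017     ] [ 0.53089364 -0.1192988   0.017     ] 0.15626454094231954 9.7895039586057
top (278.1, 265.6) [0.4715713  0.00098263 0.002     ]
top (267.6, 215.3) [0.59975271 0.02992961 0.002     ]
side (257.5, 232.3) [0.47602811 0.00368848 0.002     ]
side (283.5, 205.6) [0.60766765 0.02899888 0.002     ]
top (212.3, 235.3) [0.546282   0.16959368 0.        ]
side (238.9, 195.8) [0.53612718 0.16200123 0.        ]
```

View pics/t0z.png

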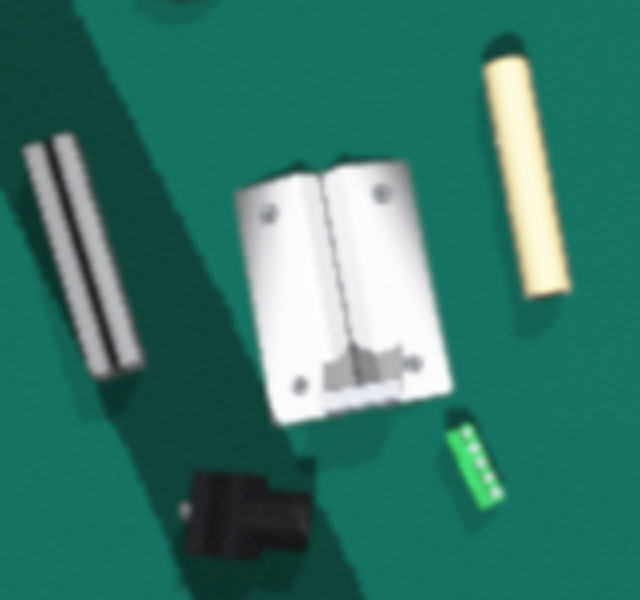

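View pics/s0z.png

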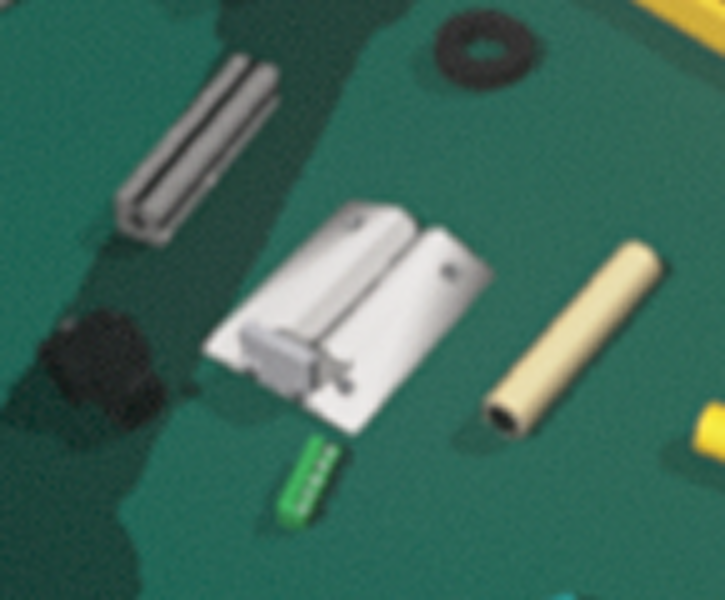

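Run:
```python
from h import *
from scipy.optimize import least_squares
L=np.array([[.075,.056],[.075,-.056],[-.075,-.056],[-.075,.056]])
T=np.array([[236,190],[408,160],[453,390],[280,424]])/4+[190,170]-.4
S=np.array([[350,203],[493,273],[353,435],[203,350]])/5+[200,160]-.4
gt=[(278.1,265.6),(267.6,215.3)]; gs=[(257.5,232.3),(283.5,205.6)]
def mod(p):
    c,s=np.cos(p[2]),np.sin(p[2]); R=np.array([[c,-s],[s,c]])
    f=lambda Q,z:np.c_[Q@R.T+p[:2],np.full(len(Q),z)]
    return f(L,0),f(np.array([[-.065,0],[.075,0]]),.002)
for use in((1,0),(0,1),(1,1)):
    def res(p):
        a,b=mod(p); r=[]
        if use[0]: r+=[proj('top',a)-T,proj('top',b)-gt]
        if use[1]: r+=[proj('side',a)-S,proj('side',b)-gs]
        return np.concatenate(r).ravel()
    o=least_squares(res,[.54,.015,.2],loss='soft_l1'); print(use,o.x,np.degrees(o.x[2]),np.abs(o.fun).max().round(2),res(o.x).round(1))
p=o.x; c,s=np.cos(p[2]),np.sin(p[2]); R=np.array([[c,-s],[s,c]])
for q in([.679,-.0913],[.5277,-.1188],[.602,-.1062]): print((np.array(q)-p[:2])@R)
n='top'
for th,z in(('terminal_plug',0),('joint_clamp',0)):
  env.capture('top');r=env.spot_point(th,'top'); print(th,[(d['score'],(ray('top',d['uv'],0)[:2]-p[:2])@R) for d in r][:2])
```

```text
(1, 0) [0.53141682 0.00957293 0.20429121] 11.70502428075669 2.04 [-0.4  0.5 -0.6 -0.1 -0.2 -0.2 -1.  -0.1  1.8  1.6  2.  -1.9]
(0, 1) [0.53250412 0.01100498 0.20474379] 11.7309551983107 2.41 [-0.4 -0.5  0.5 -0.1  0.4 -0.7 -0.3 -0.5 -0.5  2.4  0.2  0.7]
(1, 1) [0.53171229 0.01008288 0.20456372] 11.720637713063859 2.73 [-0.6  0.4 -0.8 -0.2 -0.4 -0.3 -1.2 -0.3  1.6  1.4  1.8 -2.  -0.4 -0.3
  0.6  0.2  0.5 -0.4 -0.3 -0.2 -0.5  2.7  0.2  1. ]
[ 0.1236218  -0.12918904]
[-0.0301099  -0.12538058]
[ 0.04520049 -0.12813659]
terminal_plug [(0.46, array([-0.13169462, -0.05903406]))]
joint_clamp [(0.66, array([-0.12688712,  0.09352515]))]
```

```bash
cat >> h.py <<'E'
from scipy.spatial.transform import Rotation as Ro
B=np.array([.5317,.0101]); TH=.2046
RB=np.array([[np.cos(TH),-np.sin(TH)],[np.sin(TH),np.cos(TH)]])
def b2w(x,y,z): return np.r_[B+RB@[x,y],z]
def w2b(p): return np.r_[RB.T@(np.asarray(p)[:2]-B),p[2]]
def plan(pts,yaw=TH):
    s=env.state(); R=Ro.from_euler('xyz',s['tcp_rot']).as_matrix(); P=s['position']
    print('pos blk mm',(w2b(P)*1e3).round(1),'R',R.round(3).tolist(),'F',s['contact_force'].round(2),'t',s['t'],'gap',s['finger_gap'].round(4),'q7',s['q'][6])
    y=R[:,1]; a=np.arctan2(y[1],y[0]); d=(yaw-a+np.pi/2)%np.pi-np.pi/2
    print('yaw err (world) %.4f -> turn about tool x %.4f or %.4f'%(d,-d,-d+np.pi*np.sign(d)))
    for p in pts: print(p,(R.T@(b2w(*p)-P)*1e3).round(1))
E
python3 - <<'E'
from h import *
plan([(.046,-.165,.187),(.046,-.165,.06)])
E
```

```text
Traceback (most recent call last):
  File "h.py", line 30, in plan
    print('pos blk mm',(w2b(P)*1e3).round(1),'R',R.round(3).tolist(),'F',s['contact_force'].round(2),'t',s['t'],'gap',s['finger_gap'].round(4),'q7',s['q'][6])
                                                                                                                      ^^^^^^^^^^^^^^^^^^^^^
AttributeError: 'float' object has no attribute 'round'
```

```bash
sed -i "s/s\['finger_gap'\].round(4)/round(s['finger_gap'],4)/" h.py
python3 - <<'E'
from h import *
plan([(.046,-.165,.187),(.046,-.165,.06)])
E
```

```text
pos blk mm [-158.7  636.6  187.1] R [[-0.0, 0.38, 0.925], [-0.0, 0.925, -0.38], [-1.0, -0.0, -0.0]] F [-0.48  0.77 -0.15] t 1.0 gap 0.0925 q7 -0.0403896728003776
yaw err (world) -0.9764 -> turn about tool x 0.9764 or -2.1652
(0.046, -0.165, 0.187) [ 1.000e-01 -5.495e+02  6.185e+02]
(0.046, -0.165, 0.06) [ 127.1 -549.5  618.5]
```

Emit:
jog_arm([
  [0,-50,56],
  [0,-100,112],
  [0,-150,168],
  [0,-200,225],
  [0,-250,281],
  [0,-300,337],
  [0,-350,393],
  [0,-400,450],
  [0,-450,506],
  [0,-500,562],
  [0,-550,618],
  [0,-550,618],
  [0,-550,618],
  [0,-550,618],
  [0,-550,618],
  [0,-550,618],
  [0,-550,618],
  [0,-550,618],
  [0,-550,618],
  [0,-550,618],
], turn=[0.1,0.2,0.3,0.4,0.5,0.6,0.7,0.8,0.9,0.976,0.976,0.976,0.976,0.976,0.976,0.976,0.976,0.976,0.976,0.976], gripper=[100,100,100,100,100,100,100,100,100,100,100,100,100,100,100,100,100,100,100,100])

```text
t: 3.0
position: [0.6095, -0.14, 0.187]
tcp_rot: [-3.081, 1.569, 1.839]
contact_force: [0.3, -0.1, -0.3]
finger_gap: 0.093
```

Run:
```python
from h import *
plan([(.046,-.170,.187),(.046,-.170,.008)])
```

```text
pos blk mm [  45.7 -162.8  187. ] R [[-0.001, 0.979, 0.206], [0.002, 0.206, -0.979], [-1.0, -0.0, -0.002]] F [ 0.27 -0.11 -0.28] t 3.0 gap 0.093 q7 0.5782756944353072
yaw err (world) -0.0030 -> turn about tool x 0.0030 or -3.1386
(0.046, -0.17, 0.187) [0.  0.3 7.2]
(0.046, -0.17, 0.008) [179.    0.3   7.5]
```

Emit:
jog_arm([
  [40,0,7],
  [80,0,7],
  [120,0,7],
  [150,0,7],
  [170,0,7],
  [178,0,7],
  [178,0,7],
  [178,0,7],
  [178,0,7],
], turn=[0,0,0,0,0,0,0,0,0], gripper=[100,100,100,100,100,100,100,100,100])

```text
t: 3.9
position: [0.6123, -0.1492, 0.0108]
tcp_rot: [1.153, 1.568, -0.213]
contact_force: [-0.4, -0.1, 0.4]
finger_gap: 0.0932
```

Run:
```python
from h import *
plan([(.046,-.100,.008)])
t=snap('top','t1')[170:320,240:440];s=snap('side','s1')[160:280,220:380]
cv2.imwrite('pics/t1z.png',cv2.resize(t,None,fx=4,fy=4,interpolation=3)); cv2.imwrite('pics/s1z.png',cv2.resize(s,None,fx=5,fy=5,interpolation=3))
```

```text
pos blk mm [  46.6 -172.4   10.8] R [[0.003, 0.979, 0.204], [-0.001, 0.204, -0.979], [-1.0, 0.003, 0.001]] F [-0.36 -0.14  0.41] t 3.9 gap 0.0932 q7 0.6533090559881538
yaw err (world) -0.0009 -> turn about tool x 0.0009 or -3.1407
(0.046, -0.1, 0.008) [  2.7  -0.5 -72.4]
```

View pics/t1z.png

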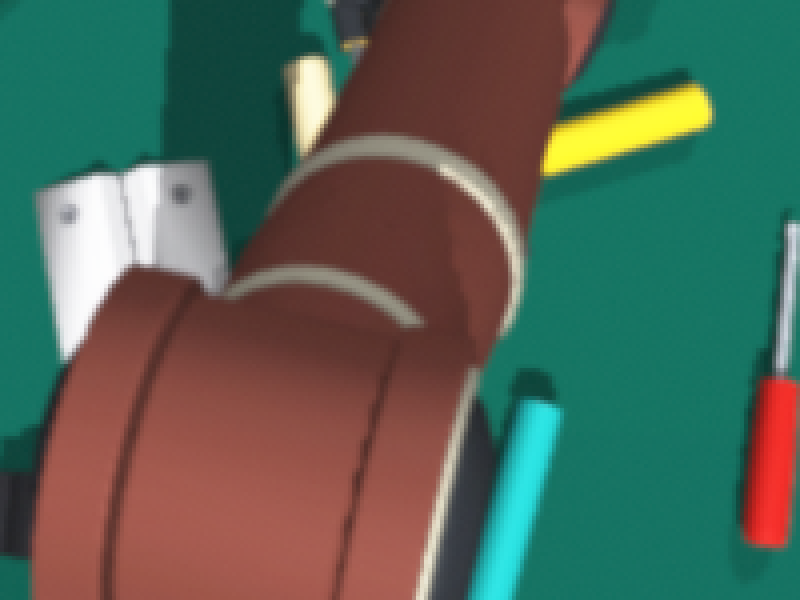

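View pics/s1z.png

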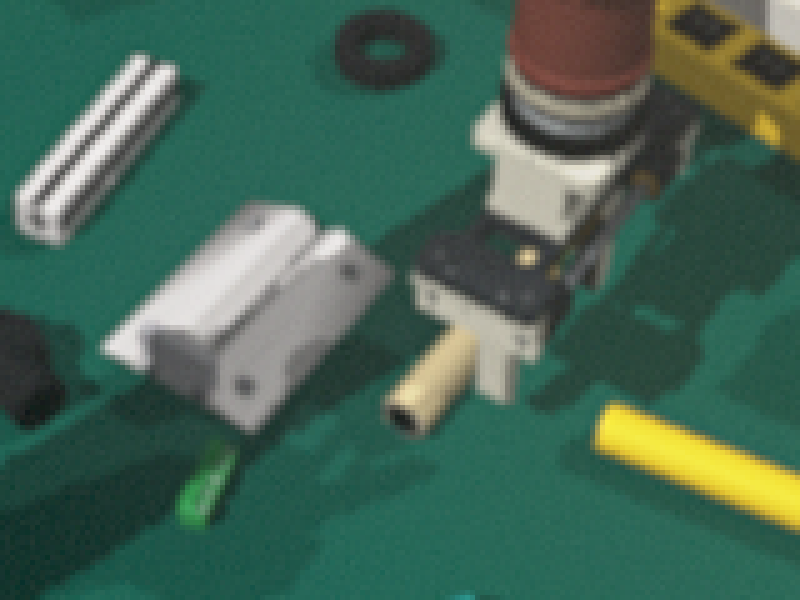

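Emit:
jog_arm([
  [1,0,-6],
  [1,0,-12],
  [1,0,-18],
  [1,0,-22],
  [1,0,-25],
  [1,0,-28],
  [1,0,-32],
  [1,0,-36],
  [1,0,-40],
  [1,0,-45],
  [1,0,-50],
  [1,0,-55],
  [1,0,-60],
  [1,0,-65],
  [1,0,-70],
  [1,0,-75],
  [1,0,-80],
  [1,0,-84],
  [1,0,-88],
  [1,0,-90],
], turn=[0,0,0,0,0,0,0,0,0,0,0,0,0,0,0,0,0,0,0,0], gripper=[100,100,100,100,100,100,100,100,100,100,100,100,100,100,100,100,100,100,100,100])

```text
t: 6.0
position: [0.5926, -0.0605, 0.0081]
tcp_rot: [-2.644, 1.571, 2.274]
contact_force: [0.9, 0.3, -0.4]
finger_gap: 0.0928
```

Run:
```python
from h import *
plan([(.046,-.035,.022)])
s=snap('side','s2')[160:280,220:380]
cv2.imwrite('pics/s2z.png',cv2.resize(s,None,fx=5,fy=5,interpolation=3))
```

```text
pos blk mm [ 45.3 -81.5   8.1] R [[-0.0, 0.979, 0.204], [0.0, 0.204, -0.979], [-1.0, -0.0, -0.0]] F [ 0.86  0.27 -0.39] t 6.0 gap 0.0928 q7 0.5437859036515973
yaw err (world) -0.0009 -> turn about tool x 0.0009 or -3.1407
(0.046, -0.035, 0.022) [-13.9   0.7 -46.5]
```

View pics/s2z.png

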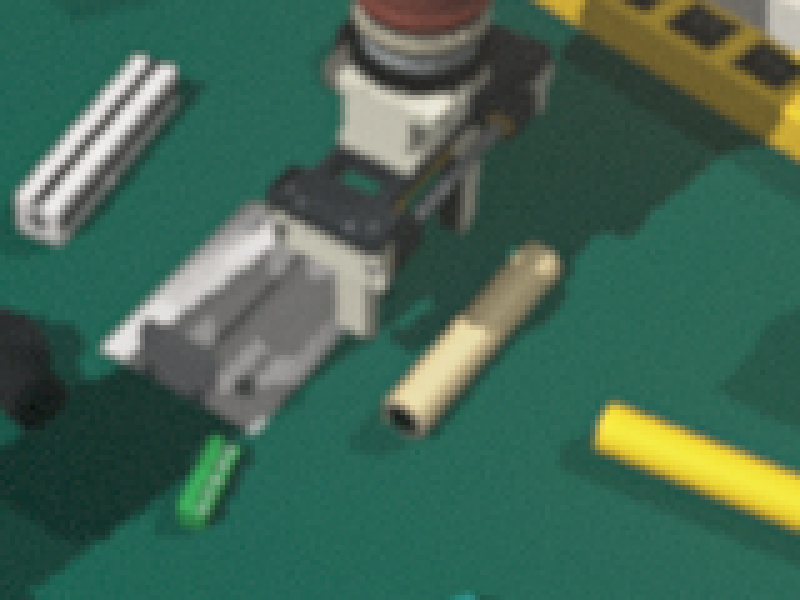

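```bash
python3 - <<'E'
from h import *
s=cv2.imread('pics/s2.png')
for (x,y,z) in [(45.3,-81.5,8.1)]:
  for dx in(-64,-46,46,64):
    for dz in (0,):
      p=proj('side',b2w((x+dx)/1e3,y/1e3,(z+dz)/1e3))[0]; print(dx,p,(p-[220,160])*5)
for yb in(-.127,): 
  for xb in(-.03,.121): p=proj('side',b2w(xb,yb,.014))[0]; print('pipe',(p-[220,160])*5)
# s1
for dx in(-64,-46,46,64):
  p=proj('side',b2w((46.6+dx)/1e3,-.1724,.0108))[0]; print('s1',dx,(p-[220,160])*5)
m=cream(s,(290,200,50,50)); mu,d,a,e=axis(m); print(mu,a,e)
E
cp pics/s2.png pics/s2full.png
```

```text
-64 [288.975577   235.68714757] [344.87788501 378.43573787]
-46 [292.35755313 231.76801709] [361.78776565 358.84008543]
46 [308.70238787 212.82715596] [443.51193936 264.1357798 ]
64 [311.72777189 209.32125459] [458.63885945 246.60627294]
pipe [401.05894983 419.39543642]
pipe [532.72998379 258.8583171 ]
s1 -64 [481.05301033 444.08044299]
s1 -46 [497.20574373 423.2087032 ]
s1 46 [575.13006301 322.5188648 ]
s1 64 [589.52813585 303.91440804]
[314.69417476 226.60679612] [329.69154454 209.72596021] [300.62459107 242.44332859]
```

View pics/s2full.png

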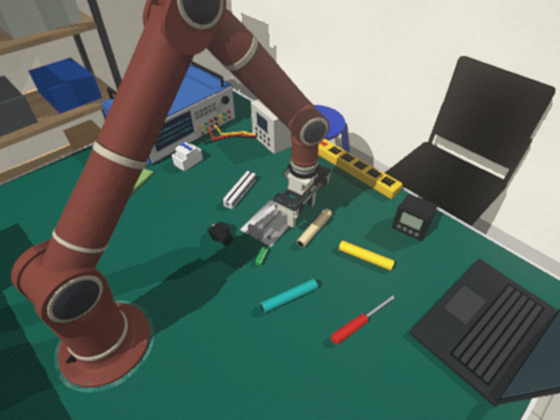

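The pipe has not moved. In the side view the near fingertip at zoom (358,335) is about 7 px higher than the reported TCP projects, so the opened fingers passed over the pipe. The jaws probably swing up on an arc as they open. I'll go back over the pipe and check the tip height at a smaller opening.

Emit:
jog_arm([
  [-20,0,0],
  [-42,0,0],
  [-42,0,25],
  [-42,0,55],
  [-42,0,80],
  [-42,0,93],
  [-42,0,93],
  [-42,0,93],
  [-42,0,93],
], turn=[0,0,0,0,0,0,0,0,0], gripper=[100,100,50,50,50,50,50,50,50])

```text
t: 6.95
position: [0.6116, -0.1496, 0.0499]
tcp_rot: [-2.987, 1.569, 1.933]
contact_force: [0.5, -0.2, -0.7]
finger_gap: 0.0474
```

Run:
```python
from h import *
plan([])
P=w2b(env.state()['position'])
g=env.state()['finger_gap']/2
for dx in(-g-.0175,-g,g,g+.0175):
  print(dx,(proj('side',b2w(P[0]+dx,P[1],P[2]))[0]-[240,140])*5)
s=snap('side','s3')[140:260,240:400]
cv2.imwrite('pics/s3z.png',cv2.resize(s,None,fx=5,fy=5,interpolation=3))
```

```text
pos blk mm [  45.8 -172.6   49.9] R [[-0.001, 0.979, 0.206], [0.002, 0.206, -0.979], [-1.0, -0.0, -0.002]] F [ 0.48 -0.22 -0.67] t 6.95 gap 0.0474 q7 0.6454578242928491
yaw err (world) -0.0030 -> turn about tool x 0.0030 or -3.1386
-0.04120973312880001 [406.20860442 474.76469348]
-0.02370973312880001 [421.90018145 454.83872653]
0.02370973312880001 [462.95777996 402.70168836]
0.04120973312880001 [477.59387405 384.11602763]
```

View pics/s3z.png

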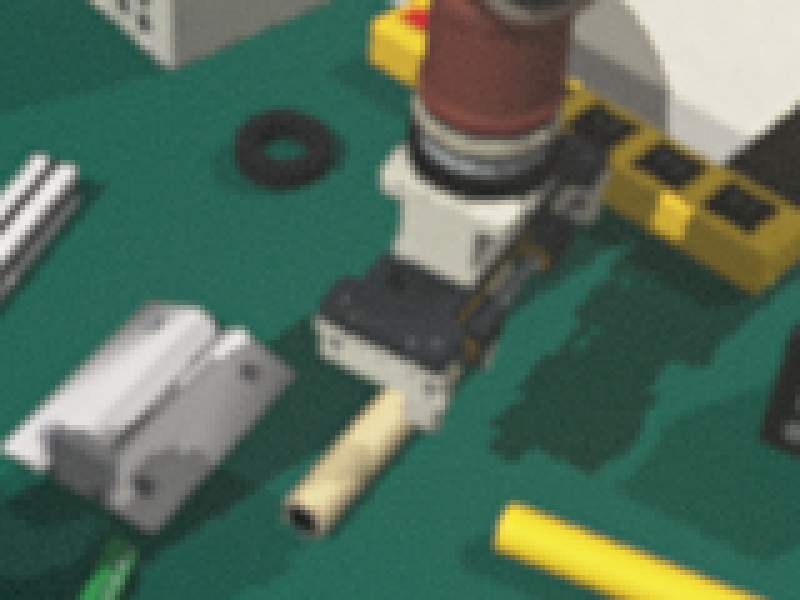

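Run:
```python
from h import *
P=w2b(env.state()['position'])
o=proj('side',b2w(*P))[0]
for d in([.01,0,0],[0,.01,0],[0,0,.01]): print(d,(proj('side',b2w(*(P+d)))[0]-o)*5)
t=snap('top','t3'); cv2.imwrite('pics/t3z.png',cv2.resize(t[130:280,240:440],None,fx=4,fy=4,interpolation=3))
for dz in(0,.03): print((proj('top',b2w(P[0],P[1],P[2]+dz))[0]-[240,130])*4)
```

```text
[0.01, 0, 0] [  8.61006673 -10.93500096]
[0, 0.01, 0] [-15.35255641  -7.45872032]
[0, 0, 0.01] [  1.58594956 -11.69588784]
[400.18744115 310.14053338]
[406.89134794 298.95098946]
```

View pics/t3z.png

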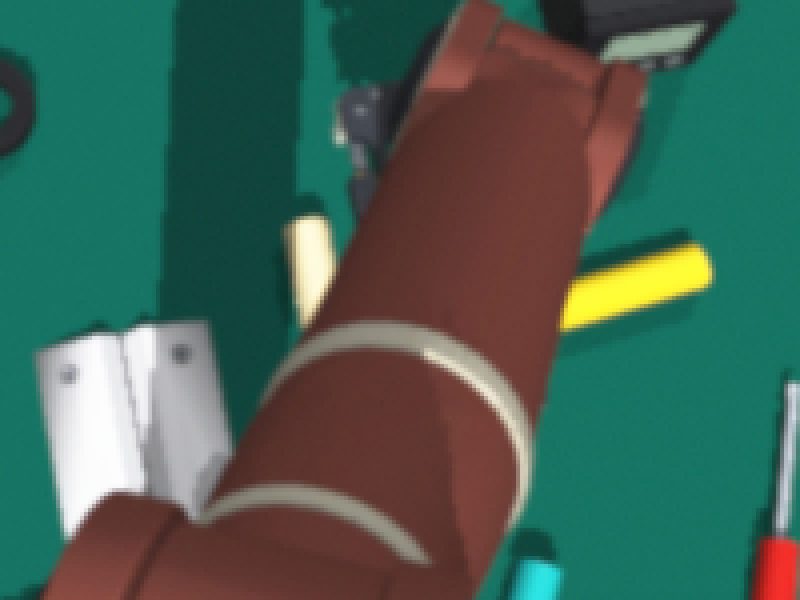

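Emit:
jog_arm([
  [30,0,0],
  [45,0,0],
  [55,0,0],
  [57,0,0],
  [59,0,0],
  [61,0,0],
  [61,0,0],
], turn=[0,0,0,0,0,0,0], gripper=[100,100,100,100,100,100,100])

```text
t: 7.75
position: [0.612, -0.1523, -0.0104]
tcp_rot: [1.077, 1.57, -0.289]
contact_force: [-0.0, 0.1, -0.7]
finger_gap: 0.0925
```

Emit:
jog_arm([
  [2,0,0],
  [3,0,0],
  [4,0,0],
  [5,0,0],
  [5,0,0],
], turn=[0,0,0,0,0], gripper=[100,100,100,100,100])

```text
t: 8.25
position: [0.6116, -0.1521, -0.016]
tcp_rot: [-2.051, 1.57, 2.866]
contact_force: [0.6, -0.8, 0.1]
finger_gap: 0.0929
```

Run:
```python
from h import *
plan([])
P=w2b(env.state()['position'])
for dz in(0,.02,.03):
  print([(proj('side',b2w(P[0]+dx,P[1],P[2]+dz))[0]-[220,160])*5 for dx in(-.064,-.046)])
s=snap('side','s4')[160:280,220:380]
cv2.imwrite('pics/s4z.png',cv2.resize(s,None,fx=5,fy=5,interpolation=3))
```

```text
pos blk mm [  45.2 -175.   -16. ] R [[-0.0, 0.979, 0.204], [0.0, 0.204, -0.979], [-1.0, -0.0, -0.0]] F [ 0.6  -0.79  0.13] t 8.25 gap 0.0929 q7 0.6703408359257033
yaw err (world) -0.0004 -> turn about tool x 0.0004 or -3.1412
[array([480.67489471, 476.56841343]), array([496.5774715 , 455.71636261])]
[array([483.0187277 , 455.16866837]), array([499.1071116 , 434.24910485])]
[array([484.21405158, 444.25508093]), array([500.39695026, 423.30316077])]
```

View pics/s4z.png

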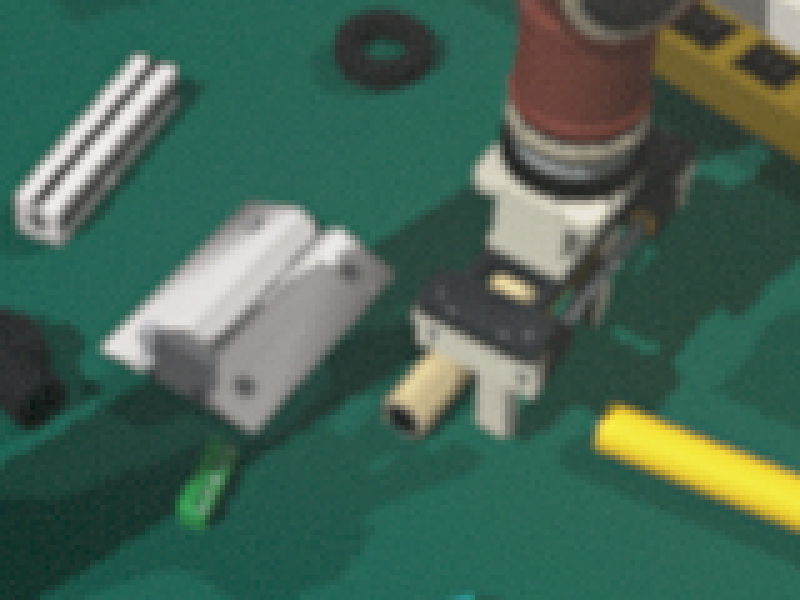

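Emit:
jog_arm([
  [2,0,0],
  [4,0,0],
  [4,0,0],
], turn=[0,0,0], gripper=[100,100,100])

```text
t: 8.6
position: [0.6113, -0.1521, -0.0203]
tcp_rot: [-1.998, 1.57, 2.919]
contact_force: [0.4, -0.2, 0.1]
finger_gap: 0.0928
```

Emit:
jog_arm([
  [1,0,0],
  [2,0,0],
  [2,0,0],
], turn=[0,0,0], gripper=[100,100,100])

```text
t: 8.9
position: [0.6116, -0.1521, -0.022]
tcp_rot: [-1.83, 1.571, 3.087]
contact_force: [-0.8, -0.2, -0.3]
finger_gap: 0.0931
```

Emit:
jog_arm([
  [1,0,0],
  [2,0,0],
  [2,0,0],
], turn=[0,0,0], gripper=[100,100,100])

```text
t: 9.2
position: [0.6115, -0.1521, -0.024]
tcp_rot: [-1.853, 1.57, 3.064]
contact_force: [0.1, -0.8, -0.0]
finger_gap: 0.0934
```

Emit:
jog_arm([
  [1,0,0],
  [2,0,0],
  [2,0,0],
], turn=[0,0,0], gripper=[100,100,100])

```text
t: 9.5
position: [0.6115, -0.1521, -0.026]
tcp_rot: [-1.922, 1.57, 2.995]
contact_force: [0.1, -0.6, 0.1]
finger_gap: 0.0931
```

Emit:
jog_arm([
  [1,0,0],
  [2,0,0],
  [2,0,0],
], turn=[0,0,0], gripper=[100,100,100])

```text
t: 9.8
position: [0.6115, -0.1521, -0.0281]
tcp_rot: [-1.919, 1.57, 2.999]
contact_force: [0.8, -0.4, 0.1]
finger_gap: 0.0929
```

Emit:
jog_arm([
  [1,0,0],
  [2,0,0],
  [2,0,0],
], turn=[0,0,0], gripper=[100,100,100])

```text
t: 10.1
position: [0.6115, -0.1521, -0.03]
tcp_rot: [-1.998, 1.57, 2.92]
contact_force: [-0.7, 0.1, 0.3]
finger_gap: 0.0935
```

Emit:
jog_arm([
  [1,0,0],
  [2,0,0],
  [2,0,0],
], turn=[0,0,0], gripper=[100,100,100])

```text
t: 10.4
position: [0.6118, -0.1522, -0.0311]
tcp_rot: [1.83, 1.571, 0.464]
contact_force: [-1.8, 0.9, 4.1]
finger_gap: 0.0927
```

Run:
```python
from h import *
plan([])
P=w2b(env.state()['position'])
for dz in(.02,.03,.04):
  print([(proj('side',b2w(P[0]+dx,P[1],P[2]+dz))[0]-[220,160])*5 for dx in(-.064,-.046)])
s=snap('side','s5')[160:280,220:380]
cv2.imwrite('pics/s5z.png',cv2.resize(s,None,fx=5,fy=5,interpolation=3))
```

```text
pos blk mm [  45.4 -175.2  -31.1] R [[0.0, 0.979, 0.204], [0.0, 0.204, -0.979], [-1.0, 0.0, -0.0]] F [-1.81  0.92  4.12] t 10.4 gap 0.0927 q7 0.6759634037360721
yaw err (world) -0.0004 -> turn about tool x 0.0004 or -3.1412
[array([481.63800019, 471.26148067]), array([497.58147432, 450.39428714])]
[array([482.81228958, 460.56292353]), array([498.84859941, 439.6619756 ])]
[array([484.00216211, 449.72239375]), array([500.13237747, 428.78861659])]
```

View pics/s5z.png

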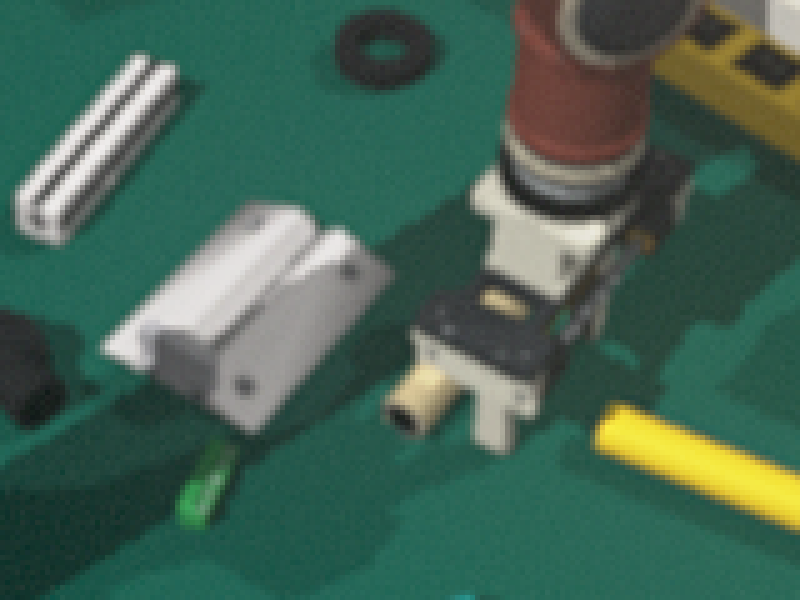

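The tips touched the mat at reported z = -31 mm, so true tip height is the reported z plus 31. I'll raise 8 mm and push.

Emit:
jog_arm([
  [-8,0,0],
  [-9,0,-5],
  [-9,0,-10],
  [-9,0,-14],
  [-9,0,-18],
  [-9,0,-22],
  [-9,0,-26],
  [-9,0,-30],
  [-9,0,-34],
  [-9,0,-39],
  [-9,0,-44],
  [-9,0,-49],
  [-9,0,-54],
  [-9,0,-59],
  [-9,0,-64],
  [-9,0,-69],
  [-9,0,-74],
  [-9,0,-79],
  [-9,0,-84],
  [-9,0,-87],
], turn=[0,0,0,0,0,0,0,0,0,0,0,0,0,0,0,0,0,0,0,0], gripper=[100,100,100,100,100,100,100,100,100,100,100,100,100,100,100,100,100,100,100,100])

```text
t: 12.45
position: [0.5938, -0.0661, -0.0229]
tcp_rot: [-2.784, 1.57, 2.134]
contact_force: [0.1, -0.1, 0.0]
finger_gap: 0.0928
```

Run:
```python
from h import *
plan([])
s=snap('side','s6')[160:280,220:380]
cv2.imwrite('pics/s6z.png',cv2.resize(s,None,fx=5,fy=5,interpolation=3))
```

```text
pos blk mm [ 45.3 -87.3 -22.9] R [[-0.0, 0.979, 0.204], [0.0, 0.204, -0.979], [-1.0, -0.0, -0.0]] F [ 0.12 -0.07  0.03] t 12.45 gap 0.0928 q7 0.5725715393266432
yaw err (world) -0.0011 -> turn about tool x 0.0011 or -3.1405
```

View pics/s6z.png

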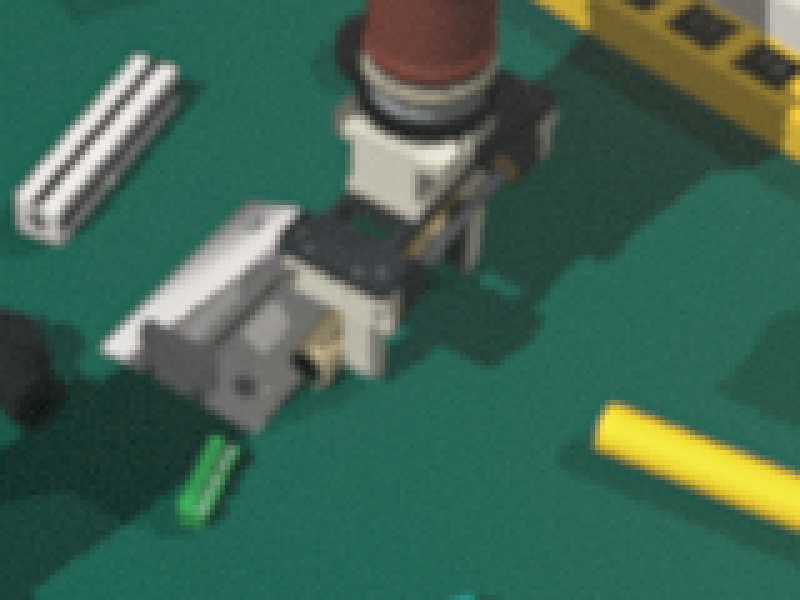

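The pipe rolled along ahead of the fingers. Its near end is at zoom (310,363), at the foot of the block. I'll check its position.

Run:
```python
from h import *
print(w2b(ray('side',(220+310/5,160+363/5),.015)))
print(w2b(ray('side',(220+405/5,160+415/5),.014)))
```

```text
[-0.02524034 -0.06142242  0.015     ]
[-0.02606056 -0.12715782  0.014     ]
```

Emit:
jog_arm([
  [-1,0,-4],
  [-2,0,-8],
  [-4,0,-12],
  [-5,0,-16],
  [-7,0,-20],
  [-8,0,-24],
  [-10,0,-28],
  [-11,0,-32],
  [-12,0,-35],
  [-13,0,-38],
  [-13,0,-41],
  [-14,0,-43],
  [-14,0,-45],
  [-14,0,-45],
], turn=[0,0,0,0,0,0,0,0,0,0,0,0,0,0], gripper=[100,100,100,100,100,100,100,100,100,100,100,100,100,100])

```text
t: 13.9
position: [0.5841, -0.0212, -0.0092]
tcp_rot: [-2.645, 1.568, 2.273]
contact_force: [0.4, -0.3, 0.4]
finger_gap: 0.093
```

Run:
```python
from h import *
plan([])
s=snap('side','s7')[160:280,200:360]
cv2.imwrite('pics/s7z.png',cv2.resize(s,None,fx=5,fy=5,interpolation=3))
```

```text
pos blk mm [ 45.  -41.3  -9.2] R [[-0.002, 0.979, 0.204], [0.002, 0.204, -0.979], [-1.0, -0.001, -0.002]] F [ 0.39 -0.31  0.39] t 13.9 gap 0.093 q7 0.509108443488506
yaw err (world) -0.0013 -> turn about tool x 0.0013 or -3.1403
```

View pics/s7z.png

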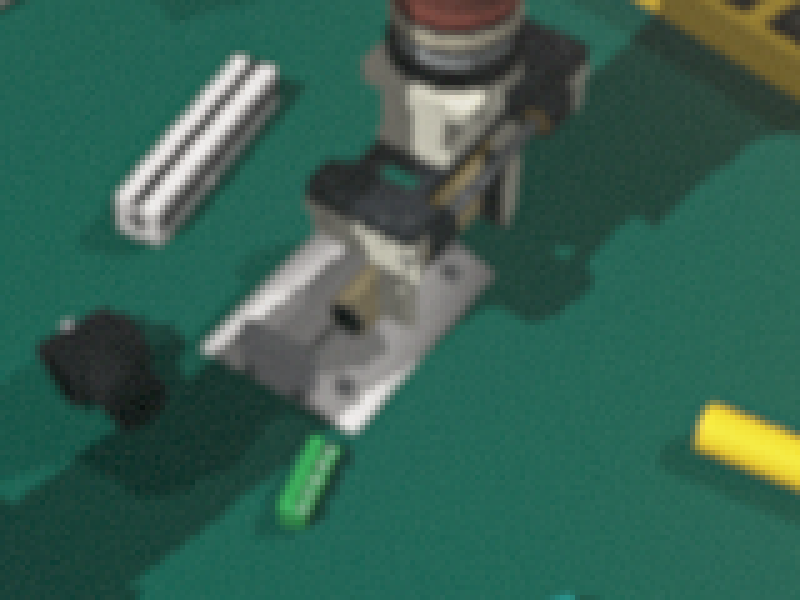

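Run:
```python
from h import *
for z in(.022,.028): print(w2b(ray('side',(200+347/5,160+317/5),z)))
```

```text
[-0.02177396 -0.01424894  0.022     ]
[-0.02602342 -0.01743309  0.028     ]
```

Emit:
jog_arm([
  [0,0,-1],
  [0,0,-2],
  [0,0,-3],
  [0,0,-4],
  [0,0,-5],
  [0,0,-6],
  [0,0,-6],
], turn=[0,0,0,0,0,0,0], gripper=[100,100,100,100,100,100,100])

```text
t: 14.65
position: [0.5835, -0.0167, -0.0089]
tcp_rot: [-2.655, 1.57, 2.262]
contact_force: [-0.9, 0.0, -0.5]
finger_gap: 0.0929
```

Run:
```python
from h import *
plan([])
s=snap('side','s8')[160:280,200:360]
cv2.imwrite('pics/s8z.png',cv2.resize(s,None,fx=5,fy=5,interpolation=3))
```

```text
pos blk mm [ 45.3 -36.7  -8.9] R [[-0.0, 0.979, 0.204], [0.0, 0.204, -0.979], [-1.0, -0.0, -0.0]] F [-0.93  0.02 -0.54] t 14.65 gap 0.0929 q7 0.5011978027843826
yaw err (world) -0.0008 -> turn about tool x 0.0008 or -3.1408
```

View pics/s8z.png

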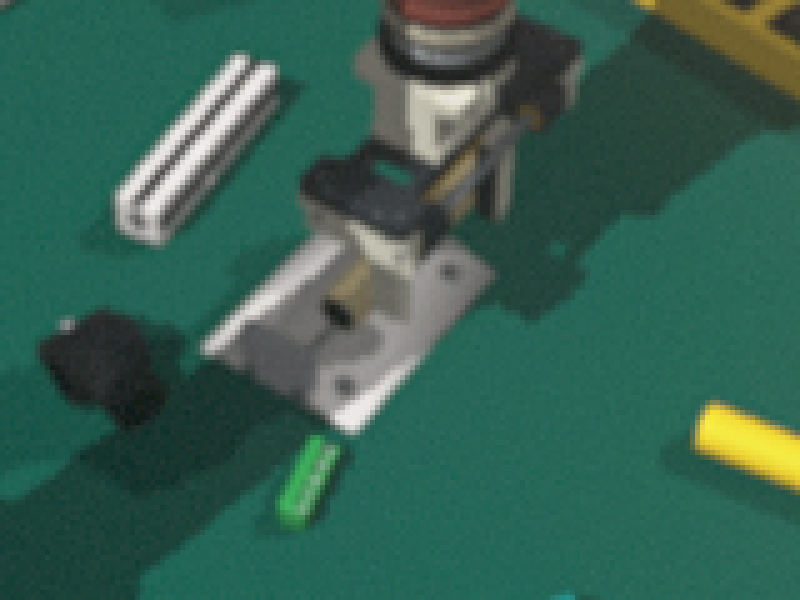

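Emit:
jog_arm([
  [0,0,-1],
  [0,0,-2],
  [0,0,-3],
  [0,0,-4],
  [0,0,-5],
  [0,0,-6],
  [0,0,-6],
  [0,0,-6],
], turn=[0,0,0,0,0,0,0,0], gripper=[100,100,100,100,100,100,100,100])

```text
t: 15.5
position: [0.5823, -0.0111, -0.0089]
tcp_rot: [-0.83, 1.571, -2.196]
contact_force: [0.7, -0.0, -0.3]
finger_gap: 0.0931
```

Run:
```python
from h import *
plan([])
s=snap('side','s9')[160:280,200:360]
cv2.imwrite('pics/s9z.png',cv2.resize(s,None,fx=5,fy=5,interpolation=3))
```

```text
pos blk mm [ 45.3 -31.1  -8.9] R [[-0.0, 0.979, 0.204], [-0.0, 0.204, -0.979], [-1.0, -0.0, 0.0]] F [ 0.67 -0.01 -0.3 ] t 15.5 gap 0.0931 q7 0.4932010099060368
yaw err (world) -0.0005 -> turn about tool x 0.0005 or -3.1411
```

View pics/s9z.png

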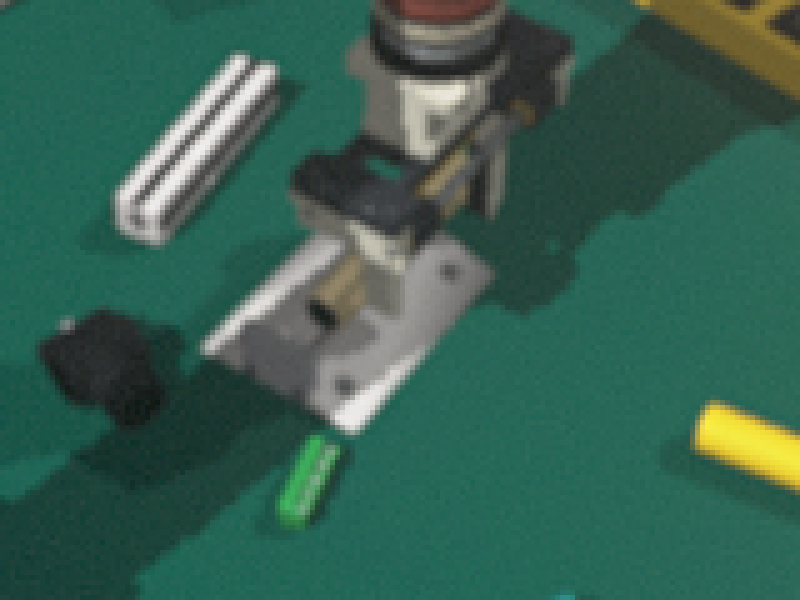

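Run:
```python
from h import *
for x in(-.029,-.022): print((proj('side',b2w(x,0,.022))[0]-[200,160])*5)
for u in((325,313),(340,313)): print([w2b(ray('side',(200+u[0]/5,160+u[1]/5),z)).round(4) for z in (.022,.027,.029)])
```

```text
[320.16000905 314.39252716]
[327.13503329 307.06075029]
[array([-0.0265, -0.0017,  0.022 ]), array([-0.03  , -0.0044,  0.027 ]), array([-0.0314, -0.0055,  0.029 ])]
[array([-0.0215, -0.009 ,  0.022 ]), array([-0.0251, -0.0117,  0.027 ]), array([-0.0265, -0.0128,  0.029 ])]
```

Emit:
jog_arm([
  [0,0,5],
  [0,0,10],
  [-30,0,10],
  [-65,0,10],
  [-65,35,0],
  [-65,75,-15],
  [-65,115,-30],
  [-65,118,-30],
  [-65,118,-30],
  [-65,118,-30],
  [-65,118,-30],
], turn=[0,0,0,0,0,0,0,0,0,0,0], gripper=[100,100,100,100,0,0,0,0,0,0,0])

```text
t: 16.65
position: [0.6906, 0.0401, 0.0563]
tcp_rot: [-1.054, 1.569, -2.422]
contact_force: [0.1, 0.3, 0.6]
finger_gap: 0.0415
```

Run:
```python
from h import *
plan([(.163,0,-.017)])
P=w2b(env.state()['position'])
print((proj('side',b2w(P[0],P[1],P[2]+.031))[0]-[200,130])*5)
for x in(-.029,.121): print((proj('side',b2w(x,0,.022))[0]-[200,130])*5)
s=snap('side','s10')[130:250,200:360]
cv2.imwrite('pics/s10z.png',cv2.resize(s,None,fx=5,fy=5,interpolation=3))
```

```text
pos blk mm [161.7  -2.9  56.3] R [[-0.001, 0.98, 0.201], [-0.001, 0.201, -0.98], [-1.0, -0.001, 0.001]] F [0.07 0.34 0.55] t 16.65 gap 0.0415 q7 0.3476623021725316
yaw err (world) 0.0022 -> turn about tool x -0.0022 or 3.1394
(0.163, 0, -0.017) [73.3  1.4 -3. ]
[501.26274525 206.84841926]
[320.16000905 464.39252716]
[459.38284756 318.04883698]
```

View pics/s10z.png

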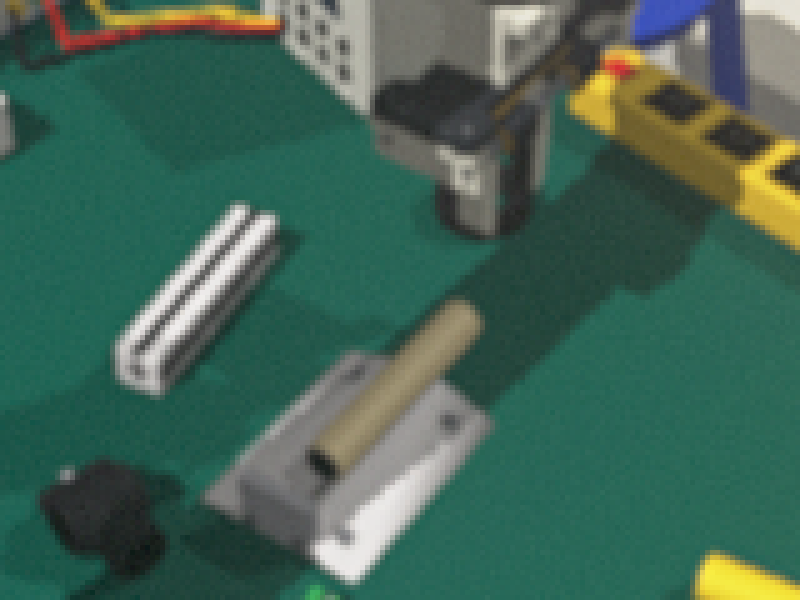

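The side view shows the pipe seated in the groove, near end at zoom (322,462) and far end at (465,315). Before descending I'll check the tape roll's clearance.

Run:
```python
from h import *
print(w2b(ray('side',(297.4,169.4),.009)),w2b(ray('top',(236,155.5),.012)))
print(w2b(ray('side',(200+465/5,130+315/5),.022)))
```

```text
[0.24332643 0.05686015 0.009     ] [0.24172027 0.05770255 0.012     ]
[ 0.12534705 -0.00142632  0.022     ]
```

Emit:
jog_arm([
  [0,1,-3],
  [0,1,-3],
  [0,1,-3],
  [0,1,-3],
  [25,1,-3],
  [50,1,-3],
  [65,1,-3],
  [71,1,-3],
  [71,1,-3],
  [71,1,-3],
], turn=[0,0,0,0,0,0,0,0,0,0], gripper=[0,0,0,0,0,0,0,0,0,0])

```text
t: 17.7
position: [0.6931, 0.0452, -0.0139]
tcp_rot: [1.274, 1.569, -0.092]
contact_force: [-0.1, 0.5, 0.0]
finger_gap: 0.0005
```

Run:
```python
from h import *
plan([])
s=snap('side','s11')[130:250,200:360]
cv2.imwrite('pics/s11z.png',cv2.resize(s,None,fx=5,fy=5,interpolation=3))
P=w2b(env.state()['position'])
print((proj('side',b2w(P[0],P[1],P[2]+.031))[0]-[200,130])*5)
```

```text
pos blk mm [165.2   1.6 -13.9] R [[0.002, 0.979, 0.204], [-0.0, 0.204, -0.979], [-1.0, 0.002, 0.001]] F [-0.05  0.52  0.03] t 17.7 gap 0.0005 q7 0.3656967765955621
yaw err (world) -0.0004 -> turn about tool x 0.0004 or -3.1412
[494.49790119 282.94300751]
```

View pics/s11z.png

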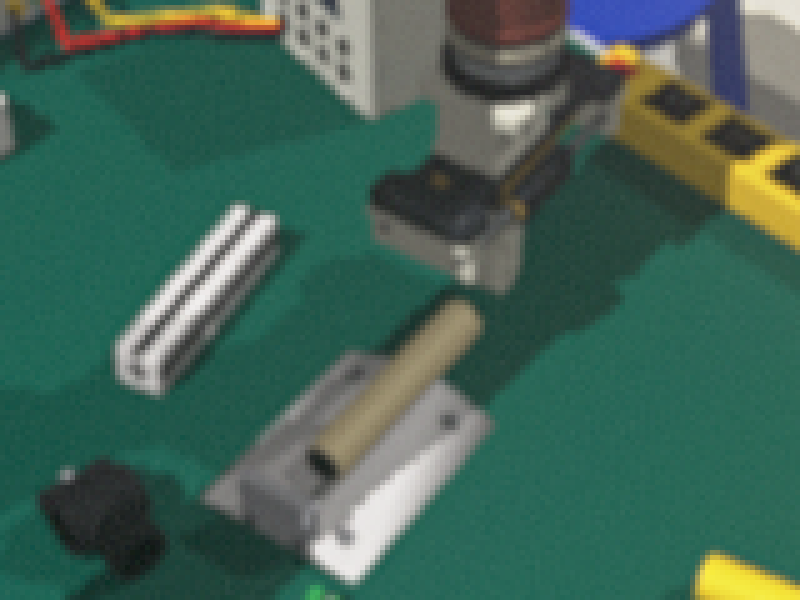

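Emit:
jog_arm([
  [2,-6,1],
  [2,-12,1],
  [2,-17,1],
  [2,-20,1],
  [2,-23,1],
  [2,-26,1],
  [2,-29,1],
  [2,-32,1],
  [2,-35,1],
  [2,-38,1],
  [2,-41,1],
  [2,-44,1],
  [2,-47,1],
  [2,-50,1],
  [2,-52,1],
  [2,-52,1],
], turn=[0,0,0,0,0,0,0,0,0,0,0,0,0,0,0,0], gripper=[0,0,0,0,0,0,0,0,0,0,0,0,0,0,0,0])

```text
t: 19.35
position: [0.6409, 0.0337, -0.0169]
tcp_rot: [-1.674, 1.57, -3.04]
contact_force: [-0.0, -0.3, -0.5]
finger_gap: 0.0006
```

Run:
```python
from h import *
plan([])
s=snap('side','s12')[150:270,200:360]
cv2.imwrite('pics/s12z.png',cv2.resize(s,None,fx=5,fy=5,interpolation=3))
for x in(-.065,-.055): print((proj('side',b2w(x,0,.022))[0]-[200,150])*5)
```

```text
pos blk mm [111.7   0.9 -16.9] R [[-0.001, 0.979, 0.203], [-0.0, 0.203, -0.979], [-1.0, -0.001, -0.0]] F [-0.03 -0.35 -0.51] t 19.35 gap 0.0006 q7 0.40374929967858425
yaw err (world) -0.0002 -> turn about tool x 0.0002 or -3.1414
[283.47698969 402.95177849]
[293.80536379 392.09513747]
```

View pics/s12z.png

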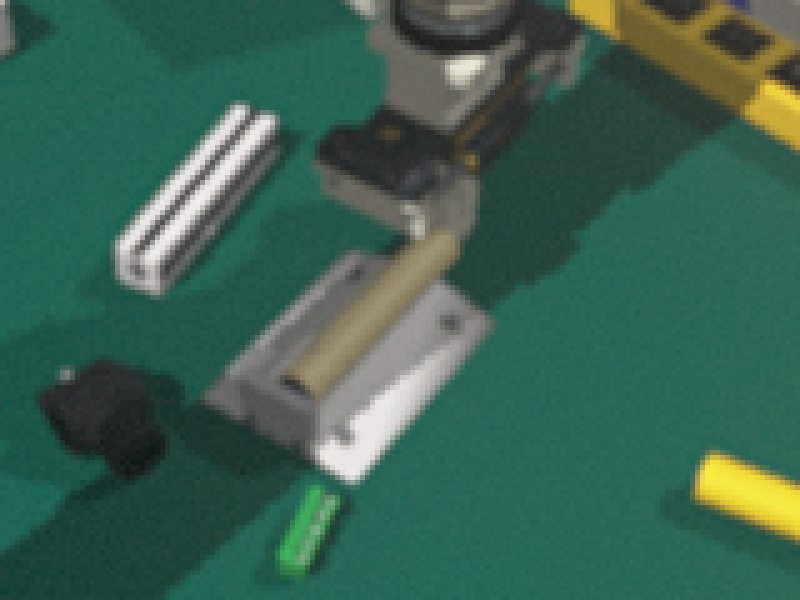

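Emit:
jog_arm([
  [0,-1,1],
  [0,-2,1],
  [0,-3,1],
  [0,-4,1],
  [0,-5,1],
  [0,-6,1],
  [0,-6,1],
], turn=[0,0,0,0,0,0,0], gripper=[0,0,0,0,0,0,0])

```text
t: 20.1
position: [0.6354, 0.0315, -0.0169]
tcp_rot: [-1.522, 1.57, -2.888]
contact_force: [0.7, 0.1, -0.7]
finger_gap: 0.0002
```

Emit:
jog_arm([
  [0,-1,0],
  [0,-2,0],
  [0,-2,0],
], turn=[0,0,0], gripper=[0,0,0])

```text
t: 20.4
position: [0.6336, 0.0311, -0.0169]
tcp_rot: [-1.528, 1.57, -2.893]
contact_force: [1.0, 0.4, -0.8]
finger_gap: 0.0003
```

Emit:
jog_arm([
  [0,-1,0],
  [0,-1,0],
], turn=[0,0], gripper=[0,0])

```text
t: 20.6
position: [0.6327, 0.031, -0.0169]
tcp_rot: [-1.585, 1.571, -2.951]
contact_force: [1.2, -0.3, -0.2]
finger_gap: 0.0006
```

Emit:
jog_arm([
  [0,-1,0],
  [0,-1,0],
], turn=[0,0], gripper=[0,0])

```text
t: 20.8
position: [0.6317, 0.0308, -0.0169]
tcp_rot: [-1.714, 1.571, -3.08]
contact_force: [0.1, -0.5, 0.0]
finger_gap: 0.0003
```

Emit:
jog_arm([
  [0,-1,0],
  [0,-1,0],
], turn=[0,0], gripper=[0,0])

```text
t: 21.0
position: [0.6307, 0.0306, -0.0169]
tcp_rot: [-1.8, 1.571, 3.117]
contact_force: [0.8, -0.0, -0.0]
finger_gap: 0.0006
```

Emit:
jog_arm([
  [0,-1,0],
  [0,-1,0],
], turn=[0,0], gripper=[0,0])

```text
t: 21.2
position: [0.6298, 0.0304, -0.0169]
tcp_rot: [-1.738, 1.571, -3.104]
contact_force: [0.8, -0.0, -0.4]
finger_gap: 0.0005
```

Run:
```python
from h import *
plan([])
s=snap('side','s13')[150:270,200:360]
cv2.imwrite('pics/s13z.png',cv2.resize(s,None,fx=5,fy=5,interpolation=3))
```

```text
pos blk mm [ 1.002e+02 -1.000e-01 -1.690e+01] R [[-0.0, 0.979, 0.204], [-0.0, 0.204, -0.979], [-1.0, -0.0, -0.0]] F [ 0.79 -0.   -0.39] t 21.2 gap 0.0005 q7 0.41330447547054894
yaw err (world) -0.0004 -> turn about tool x 0.0004 or -3.1412
```

View pics/s13z.png

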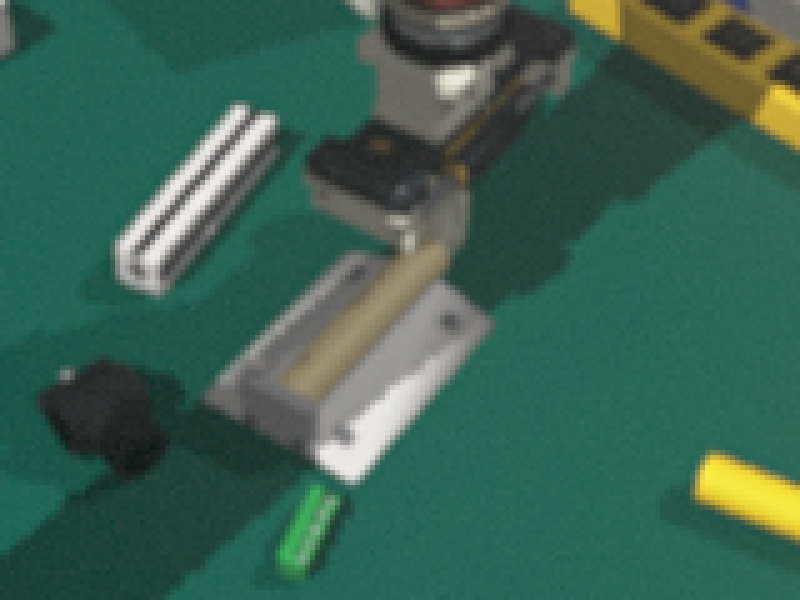

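Almost at the stop: the end at (295,388) is partly hidden by the stop plate at (283,400). I'll continue until the force rises.

Emit:
jog_arm([
  [0,-1,0],
  [0,-2,0],
  [0,-2,0],
], turn=[0,0,0], gripper=[0,0,0])

```text
t: 21.55
position: [0.6299, 0.0303, -0.0163]
tcp_rot: [1.424, 1.567, 0.058]
contact_force: [4.0, 0.5, -0.7]
finger_gap: 0.0006
```

Emit:
jog_arm([
  [0,-1,0],
  [0,-1,0],
], turn=[0,0], gripper=[0,0])

```text
t: 21.75
position: [0.6299, 0.0303, -0.0159]
tcp_rot: [1.423, 1.565, 0.058]
contact_force: [5.2, 1.1, -1.0]
finger_gap: 0.0002
```

Emit:
jog_arm([
  [0,-1,0],
  [0,-1,0],
], turn=[0,0], gripper=[0,0])

```text
t: 21.95
position: [0.63, 0.0303, -0.0156]
tcp_rot: [1.424, 1.562, 0.059]
contact_force: [5.9, 1.7, -0.6]
finger_gap: 0.0004
```

The position is now fixed and the force has risen from 1 N to 6 N, so the pipe is butted. I'll back off straight along the groove, raise, and check.

Emit:
jog_arm([
  [0,3,0],
  [0,8,0],
  [0,16,0],
  [0,26,0],
  [0,36,0],
  [-20,40,0],
  [-60,40,0],
  [-100,40,0],
  [-140,40,0],
  [-160,40,0],
  [-160,40,0],
  [-160,40,0],
], turn=[0,0,0,0,0,0,0,0,0,0,0,0], gripper=[0,0,0,0,0,0,0,0,0,0,0,0])

```text
t: 23.15
position: [0.6641, 0.0377, 0.1422]
tcp_rot: [-1.757, 1.568, -3.123]
contact_force: [-0.2, 0.2, 0.3]
finger_gap: 0.0006
```

Emit:
jog_arm([
  [0,0,-50],
  [0,0,-100],
  [0,0,-150],
  [0,0,-200],
  [0,0,-250],
  [0,0,-300],
  [0,0,-300],
  [0,0,-300],
], turn=[0,0,0,0,0,0,0,0], gripper=[0,0,0,0,0,0,0,0])

```text
t: 23.95
position: [0.6015, 0.3329, 0.1399]
tcp_rot: [-1.319, 1.565, -2.681]
contact_force: [0.5, -0.9, -0.0]
finger_gap: 0.0007
```

Run:
```python
from h import *
plan([])
s=snap('side','s14')[150:270,200:360]; t=snap('top','t14')[170:320,190:350]
cv2.imwrite('pics/s14z.png',cv2.resize(s,None,fx=5,fy=5,interpolation=3)); cv2.imwrite('pics/t14z.png',cv2.resize(t,None,fx=4,fy=4,interpolation=3))
for x in(-.065,.085): print((proj('side',b2w(x,0,.022))[0]-[200,150])*5,(proj('top',b2w(x,0,.036))[0]-[190,170])*4)
```

```text
pos blk mm [133.9 301.9 139.9] R [[-0.005, 0.978, 0.208], [-0.003, 0.208, -0.978], [-1.0, -0.006, 0.001]] F [ 0.48 -0.91 -0.  ] t 23.95 gap 0.0007 q7 -0.10953851159904676
yaw err (world) -0.0045 -> turn about tool x 0.0045 or -3.1371
[283.47698969 402.95177849] [358.53442721 383.32591372]
[427.82671008 251.21898101] [313.17663934 146.26630996]
```

View pics/s14z.png

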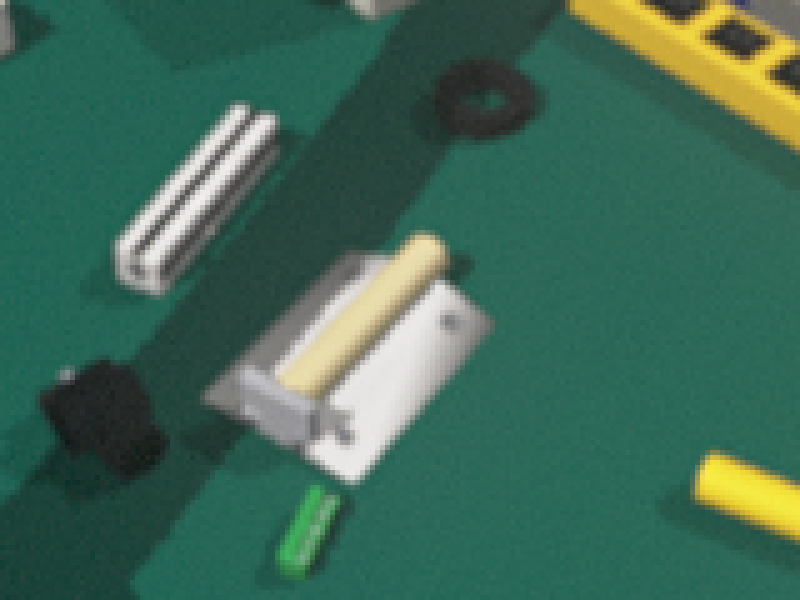

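View pics/t14z.png

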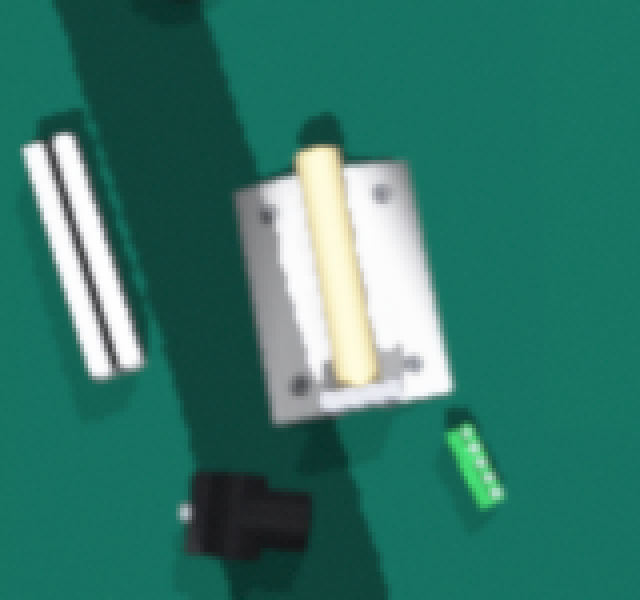

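Both views show the pipe in the groove against the stop. Its ends in the top view, about (358,382) and (319,148), fit the predicted (359,383) and (313,146). The profile, T-joint and plug sit at the same pixels as before, and the tape roll and yellow decoy look unmoved too.

```bash
python3 -c "
from rig import env
print(env.hand_in(), env.state()['t'])"
```

```text
the job is handed in; nothing more can be done
the job is handed in; nothing more can be done
```

The pipe is lying in the V-block groove with its end against the steel stop. I handed the job in at about 24 s of the 61 s allowed. I rolled it across the mat and up the run-in with the open fingertips, then pushed it along the groove with the shut fingers. It was never gripped or lifted.

**Last checks:**
- **Butted:** at the stop the push force rose from under 1 N to about 6 N while the position held still. The final top view shows the pipe's ends within about 2 px (a few millimetres) of where a butted pipe should be.
- **Bystanders:** the profile, T-joint and plug are at the same pixels as at the start. The tape roll and yellow tube look unmoved. I did not re-measure the breaker or screwdriver, but the arm did not work near them while the tool was low.
- **Robot:** the gripper was well clear of everything when I handed in.

**One disagreement:** the reported TCP height was wrong. The real fingertips were about 31 mm higher than the state said, so my first push passed over the pipe without touching it. I found the offset by lowering the tips gently onto the mat (about 4 N) and allowed for it in every later move.

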